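# Close the larva observation cell

## Robot

A 6-joint arm with a two-finger parallel gripper is mounted at the origin on a cart in front of the work surface, level with it; the furniture and walls round the work are solid. World frame = base frame: x ahead of the robot, y to its left, z up, the work surface at z = 0. Lengths are in m, angles in rad, forces in N, time in s.
With the tool pointing down it reaches from about 0.375 to 0.975 m from the base axis. Payload 3.8 kg.
Tool frame: the origin (TCP) lies on the centre line of the jaws, within the pads' length; the fingertips stand 14 mm ahead of it and the grasp point (between the pads) lies 5 mm behind it; z points along the fingers, y is the line along which they close (so a half turn about z gives the same grasp; the last joint's range is limited). The gripper opens to 85 mm and grips with 20 to 120 N. Pads are 22 mm wide; open, the fingers measure 114 mm over their backs; the gripper's body (76 mm by 85 mm) begins 54 mm behind the grasp point. The pads swing forward as they close: fully open they stand 13 mm farther back than shut.
Start: joints at [1.229, 0.264, 1.604, -0, 1.274, -0.037], TCP at [0.203, 0.644, 0.245] pointing down, gripper open.
Joint ranges: [-2.63, 2.63], [-0.94, 2.18], [0.31, 2.57], [-1.31, 4.45], [0, 2.66], [-2.55, 2.55]. Speed limits (rad/s): [2.57, 2.57, 3.14, 3.14, 3.14, 3.14].

## Interface

Orientations are given as a rotation vector (axis times angle).
In Python, from workcell import bot, eyes, spot_in gives the robot as it stands.
- The arm moves only by the tool carry_out, never from a script. Its argument "series" is text: rows parted by semicolons, each of 4 numbers parted by spaces: the shift along the world's x, y, z in m, then the turn about the world's z in degrees. In form: tx ty tz roll; .... A call has 1 to 20 rows; each row shifts and turns the commanded pose from where the row before left it; what a row does not reach is not made up. A row lasts 1/8 s, in which the tool goes at most 62.5 mm and 10.7 degrees, less where a joint would pass 70% of its speed; a pose out of reach is approached as far as the arm can. A call is refused whole if a number of a shift passes 0.0625 or a number of a turn 10.7, either way. A call with a gripper value outside its range is refused whole. "jaw" is the gripper command: -1 is shut, 1 is fully open, values between are in proportion, set as the call begins (left out, the last holds). The fingers move at their own pace and stop on an object; "grip_force" is the grip in N (left out, the last holds). Time passes only in rows, so rows that do not move let the fingers close. It gives the time, the measured TCP pose, the force, the opening and the grip force at its end, in the units of the state.
- bot.read_state(): the state, without advancing time (a new reading comes with each control period).
- eyes.read_camera(name): name is "side" or "top"; returns (picture, depth): 400x640x3 uint8, blue, green, red; 400x640 float32, m along the optical axis (not along the pixel's ray), 0 where there is no reading.
- eyes.get_calibration(name): a dict with "K" (3x3 intrinsics, pixels), "position" and "rotation" of the camera in the world. Camera axes: x right, y down, z forward; pixel columns grow to the right and rows downward; lengths in m; the calibration is good to about 2 mm. A picture is of the moment at which its call begins. get_calibration takes no time and is no camera call.
- bot.finish_job(): hands the job in; it is judged then, once.
Trained networks look in the newest picture that a camera, given by its name, has taken for a name from the list of things; names that differ only in an ending like _2 or _b are one class to them, and where a whole thing is asked for, a point or a joint stands for the part that bears it (a point fixed in the world has none). Each returns a list of dicts, best first, with "score" (0 to 1); they miss things now and then, are a little off and sometimes report something else, mostly with a low value. They report only what shows in the picture. A call takes as long as a camera call. They do not tell look-alikes from the thing itself.
- spot_in(camera, target): "rect" ([centre column, centre row, width, height] in pixels, round what is visible of it).
The state is a dict: "time": time; "q": joint angles; "joint_vel": joint speeds; "joint_torque": joint torques, N m; "tool_pos": TCP position; "tcp_rot": TCP orientation; "wrist_force": force on the tool from outside, world axes, zero at the start; "torque": the same for the moment, N m; "width": opening from 0.0 (shut) to 1.0 (fully open); "grip_force": force on a finger pad.
Only numpy, scipy, OpenCV 4.12 (cv2) and the standard library are available. Lean on these libraries where they do the work, as an engineer would, in place of code of your own. Each camera call takes 0.05 s, during which the arm holds its last target. There are 200 camera calls.

## Task

Set the small covered petri dish level on the round pedestal of the aluminium observation cell, between its four corner pillars, and let go of it. Then take the clip cover by the bar on its top, put it squarely over the dish with its two beaded sides at the two spring latches, and press it straight down: the push builds up, drops suddenly as the latches snap over the beads, and you keep pressing until the rim is flat down on the metal plate all round. Finish while still holding the cover pressed down there (let go and the rubber seal lifts it again), and leave the large petri dish where it is.

Things in the scene. Friction and masses are not known exactly. Their poses are not given: they have to be found in the camera images.
- cell_base: Observation cell's base, fixed to the table: aluminium plate 130 x 124 mm (x, y), top 14 mm above the table. Origin on the table under its middle, z up. On it: round pedestal, four corner pillars, square rubber seal round these, and a spring latch at each of the +y and -y sides. Its -x and +x sides are open for fingers that hold the dish: nothing there but the seal, 8 mm high.
- well (a point): Centre of the top of the pedestal (42 mm across, 10 mm above the plate, 24 mm above the table): the middle of the small dish's underside belongs here. Round it stand four grey pillars, 8.5 mm square, 22 mm high above the plate, centred at x, y = +-26.25 mm; a 60 mm dish fits between them, and they guide the cover from inside. Axes as cell_base.
- plate_top (a point): Centre of the plate's top face, 14 mm above the table. The cover's origin comes here when it is fully home. Axes as cell_base.
- small_dish: Small round petri dish with its lid on (one piece), white and clear, 60 mm across, 14 mm high; the fingers feel a disc 56 mm across, 11 mm high. 25 g. Origin at the centre of its underside, z up. Grip across the rim. It lies on the table on one side of the cell, the cover on the other; the sides vary.
- cover: Grey plastic clip cover: square cap open below, 76 x 76 mm, inside 66 x 66 mm, flat top 34 mm above the rim, standing rim down on the table. Origin at the centre of the rim plane, z up. 120 g. Its x (the bar's direction) must lie along the cell's x, either way round. Inside it clears the pillars by 2.5 mm all round.
- cover_bar (a point): Middle of the bar on the cover's top, 44 mm above the rim. The bar lies along the cover's x: 54 mm long, 14 mm wide, from 34 to 54 mm above the rim. Take it from above, across its width.
- bead_left (a point): Middle of the round bead along the cover's +y wall, 40 mm long, 12 mm above the rim, 4.5 mm proud of the wall. The x walls have no bead. Beads meet the latch noses with the rim 15 mm above the plate; the push rises to about 9 to 12 N, drops suddenly as the beads pass the noses (rim 9 mm up), then rises to about 9 N by the time the rim meets the plate.
- bead_right (a point): The same bead along the cover's -y wall.
- latch_left (a joint): Spring latch at the cell's +y side: steel tongue 36 mm wide, 26 mm high, hinged at the plate, with a round nose 21 mm above the plate pointing inward. rad; 0 at rest, about 0.12 when a bead pushes it outward, 0 again once the bead is past.
- latch_right (a joint): The same latch at the cell's -y side, same values.
- seal (a joint): Square black rubber seal frame, outside 78 mm, 7 mm wide, springy: top 8 mm above the plate at 0; the cover's rim pushes it down. m squashed: 0.008 with the rim on the plate, which takes about 9 N (0.9 N per mm). Snapped on and let go, the cover lifts until its rim stands about 3 to 4 mm above the plate.
- big_dish: A large covered petri dish 90 mm across, 14 mm high, a bystander near the front edge of the table; origin at the centre of its underside. Leave it where it is.
Not all that is in view belongs to the job. Of the things that look like the cover, take the one that is farthest to the robot's right at the start. Several things have the shape of the small_dish; the one meant has the colours described above.

How it is judged:
By the outcome, as a careful person would: the job done as asked, in the order asked, and still so for the second after the job is handed in, while the arm keeps its last pose, push and grip.
It also fails if it takes over 48 s, if anything falls off the work surface, if the arm or the gripper's body presses on something with over 40 N, if the wrist force passes 120 N, or if a joint passes its speed limit or range.

## Working session

There is one attempt and no reset: what is moved stays moved. The work goes in short steps, Python scripts to look and compute and a tool call to move; the robot and the scene stay as the last step left them, time stands still between calls to the robot, and variables do not carry over. Pictures are saved under pics/ and viewed, at most 10 in all, crops included, and the job is handed in when it is done.

Besides the shell and the picture viewer there is one more tool, called after "Emit:" as a command line: name --argument value ..., lists and objects as JSON in quotes. carry_out: Moves the arm, as the interface text tells. Its arguments: {"type":"object","properties":{"series":{"type":"string"},"jaw":{"type":"number"},"grip_force":{"type":"number"}},"required":["series"]}

```bash
mkdir -p pics
cat > h.py <<'E'
import numpy as np,cv2
from workcell import bot,eyes,spot_in
def cap(n):
    p,d=eyes.read_camera(n); return p,d,eyes.get_calibration(n)
def cloud(d,c):
    K=np.array(c["K"]);R=np.array(c["rotation"]);t=np.array(c["position"])
    v,u=np.mgrid[:d.shape[0],:d.shape[1]]
    P=np.stack([(u-K[0,2])/K[0,0]*d,(v-K[1,2])/K[1,1]*d,d],-1)@R.T+t
    P[d<=0]=np.nan
    return P
E
python3 - <<'E'
from h import *
for n in("side","top"):
    p,d,c=cap(n);cv2.imwrite(f"pics/{n}0.png",p);np.savez(f"{n}0.npz",p=p,d=d)
    P=cloud(d,c);print(n,c["position"],np.round(c["rotation"],2).tolist())
    for t in("cell_base","small_dish","cover","big_dish"):
        for r in spot_in(n,t):
            u,v,w,h=map(float,r["rect"]);print(t,round(r["score"],2),[round(x) for x in(u,v,w,h)],np.round(P[min(399,int(v)),min(639,int(u))],3))
print(bot.read_state())
E
```

```text
Traceback (most recent call last):
  File "h.py", line 8, in cloud
    P=np.stack([(u-K[0,2])/K[0,0]*d,(v-K[1,2])/K[1,1]*d,d],-1)@R.T+t
      ~~~~~~~~~~~~~~~~~~~~~~~~~~~~~~~~~~~~~~~~~~~~~~~~~~~~~~~~~~~~^~
ValueError: operands could not be broadcast together with shapes (400,640) (3,)
```

View pics/side0.png

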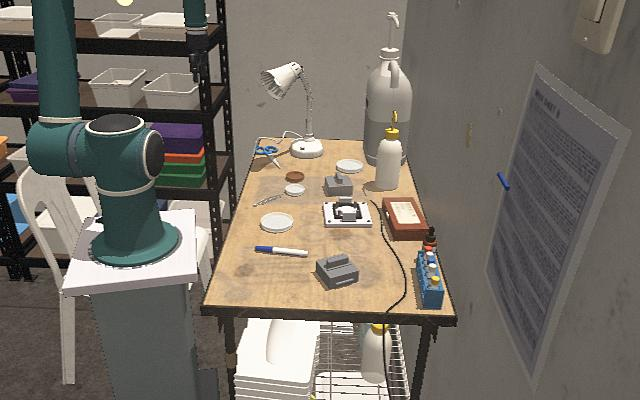

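The side view shows cover look-alikes at (338,185) and (337,270), the cell at (347,213), the big dish at (277,222), and small dishes at (295,190, white), (295,177, brown) and (349,166, white). The rotation seems to be a rotation vector, so I'll fix the helper.

```bash
sed -i 's/R=np.array(c\["rotation"\])/R=np.array(c["rotation"],float);R=R if R.ndim==2 and R.shape==(3,3) else rot(R)/' h.py
cat >> h.py <<'E'
def rot(r):
    from scipy.spatial.transform import Rotation as S
    r=np.ravel(r); return (S.from_rotvec(r) if r.size==3 else S.from_quat(r)).as_matrix()
E
python3 - <<'E'
from h import *
for n in("side","top"):
    p,d,c=cap(n);cv2.imwrite(f"pics/{n}0.png",p);np.savez(f"{n}0.npz",p=p,d=d)
    print(n,c["position"],c["rotation"],c["K"]);P=cloud(d,c)
    for t in("cell_base","small_dish","cover","big_dish"):
        for r in spot_in(n,t):
            u,v,w,h=map(float,r["rect"]);print(t,round(r["score"],2),[round(x) for x in(u,v,w,h)],np.round(P[min(399,int(v)),min(639,int(u))],3))
s=bot.read_state();print(s["time"],s["tool_pos"],s["tcp_rot"],s["width"])
E
```

```text
side [ 0.19044451 -1.14813369  0.72227911] [-2.06983305  0.22173115 -0.16542279] [[496.75876127   0.         314.20647948]
 [  0.         496.75876127 203.49819942]
 [  0.           0.           1.        ]]
cell_base 0.84 [349, 211, 49, 27] [0.579 0.011 0.025]
small_dish 0.68 [294, 188, 19, 11] [0.455 0.207 0.014]
small_dish 0.43 [294, 176, 22, 11] [0.474 0.287 0.016]
cover 0.78 [336, 270, 42, 33] [ 0.466 -0.26   0.033]
cover 0.74 [339, 186, 30, 22] [0.586 0.156 0.034]
big_dish 0.56 [277, 225, 30, 20] [ 0.371 -0.003  0.014]
top [0.39594343 0.02800472 0.89554441] [-2.15982965  2.19554322 -0.11023003] [[364.51361816   0.         311.95094533]
 [  0.         364.51361816 202.88347684]
 [  0.           0.           1.        ]]
cell_base 0.89 [307, 164, 55, 60] [0.572 0.033 0.023]
small_dish 0.77 [197, 204, 26, 23] [0.48  0.299 0.012]
small_dish 0.67 [307, 165, 57, 60] [0.572 0.033 0.023]
small_dish 0.65 [237, 214, 26, 24] [0.456 0.204 0.013]
cover 0.93 [420, 204, 41, 39] [ 0.468 -0.232  0.05 ]
cover 0.91 [240, 155, 34, 31] [0.59  0.187 0.054]
cover 0.44 [305, 163, 59, 56] [0.577 0.038 0.024]
big_dish 0.8 [310, 246, 37, 42] [0.374 0.026 0.015]
big_dish 0.21 [305, 164, 35, 35] [0.572 0.035 0.023]
0.55 [0.20256716 0.64388663 0.24528183] [-4.76949310e-01 -3.10514728e+00 -3.00369540e-05] 1.0006882009007292
```

View pics/top0.png

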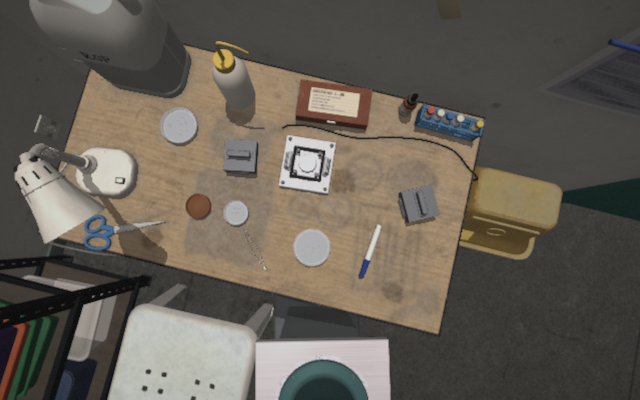

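Candidates: dishes at (236,213) white/clear and (197,206) brown. (179,126) is white but too large, as is the big dish at (312,247). So (236,213) is the one meant. Covers are at (419,204), y≈-0.23, and (240,155), y≈+0.19; the robot's right is -y, so it is (419,204). I'll confirm both in an enlarged crop and measure precisely.

Run:
```python
from h import *
z=np.load("top0.npz");p,d=z["p"],z["d"];c=eyes.get_calibration("top");P=cloud(d,c)
cr=lambda u,v:cv2.resize(p[v-33:v+33,u-33:u+33],(390,390),interpolation=cv2.INTER_CUBIC)
cv2.imwrite("pics/crop0.png",cv2.resize(np.hstack([cr(225,210),cr(419,204)]),(780,390)))
def near(x,y,r,lo,hi):
    m=(np.hypot(P[...,0]-x,P[...,1]-y)<r)&(P[...,2]>lo)&(P[...,2]<hi); return P[m]
def rect(n,q,s=1):
    r=cv2.minAreaRect((q[:,:2]*1000).astype(np.float32));print(n,len(q),"c",np.round(r[0],1),"size",np.round(r[1],1),"ang",round(r[2],1),"z",np.round(np.median(q[:,2]),4))
rect("table",near(.42,.1,.03,-.02,.02))
rect("dish",near(.456,.206,.045,.006,.03))
rect("bigdish",near(.374,.026,.06,.006,.03))
rect("covertop",near(.468,-.232,.065,.025,.043))
rect("bar",near(.468,-.232,.065,.046,.07))
rect("coverall",near(.468,-.232,.065,.025,.07))
rect("plate",near(.572,.035,.095,.009,.018))
rect("cellall",near(.572,.035,.095,.009,.06))
rect("pillars+latch",near(.572,.035,.085,.031,.06))
rect("pedestal",near(.572,.035,.027,.02,.03))
q=near(.572,.035,.085,.031,.06);print(np.round(q,3)[::max(1,len(q)//40)].tolist())
s=bot.read_state();print(s["tcp_rot"],rot(s["tcp_rot"]).round(3).tolist())
```

```text
table 470 c [420.2 100.6] size [56.8 56.5] ang 89.2 z -0.0007
dish 489 c [458.9 206.7] size [58.6 58.6] ang 0.8 z 0.0133
bigdish 1105 c [373.  24.] size [86.9 88.4] ang 88.7 z 0.0136
covertop 869 c [ 472.9 -236.4] size [75.8 77.3] ang 12.5 z 0.0332
bar 148 c [ 472.8 -236.1] size [53.6 14.5] ang 10.7 z 0.0526
coverall 1029 c [ 472.9 -236.4] size [75.8 77.3] ang 12.5 z 0.0335
plate 1812 c [575.9  31.6] size [123.9 129.8] ang 80.2 z 0.0134
cellall 2598 c [575.9  31.6] size [123.9 129.8] ang 80.2 z 0.0143
pillars+latch 188 c [576.1  31.7] size [101.   59.7] ang 80.9 z 0.0371
pedestal 220 c [576.   31.5] size [39.9 39.6] ang 55.4 z 0.0235
[[0.61, 0.056, 0.032], [0.607, 0.056, 0.035], [0.605, 0.056, 0.034], [0.601, 0.078, 0.039], [0.601, 0.004, 0.036], [0.599, 0.076, 0.037], [0.598, 0.004, 0.036], [0.597, 0.076, 0.038], [0.596, 0.001, 0.036], [0.594, 0.073, 0.04], [0.594, -0.001, 0.035], [0.592, 0.073, 0.037], [0.59, 0.076, 0.035], [0.587, 0.078, 0.035], [0.585, -0.013, 0.039], [0.585, 0.08, 0.038], [0.585, 0.071, 0.035], [0.583, -0.018, 0.036], [0.582, 0.076, 0.037], [0.581, -0.015, 0.038], [0.58, 0.078, 0.037], [0.578, -0.013, 0.038], [0.578, 0.081, 0.036], [0.576, -0.01, 0.036], [0.574, 0.083, 0.042], [0.575, 0.073, 0.038], [0.573, -0.017, 0.039], [0.572, 0.076, 0.04], [0.571, -0.015, 0.038], [0.569, 0.078, 0.041], [0.568, -0.01, 0.038], [0.567, 0.083, 0.038], [0.566, -0.008, 0.036], [0.566, -0.017, 0.04], [0.563, -0.01, 0.04], [0.561, -0.007, 0.041], [0.561, -0.017, 0.039], [0.558, -0.015, 0.04], [0.557, -0.008, 0.037], [0.555, 0.064, 0.037], [0.554, -0.01, 0.038], [0.553, 0.062, 0.036], [0.551, -0.01, 0.04], [0.551, 0.059, 0.035], [0.548, 0.014, 0.034], [0.545, 0.014, 0.037], [0.543, 0.014, 0.034]]
[-4.76949310e-01 -3.10514728e+00 -3.00369540e-05] [[-0.954, 0.3, -0.0], [0.3, 0.954, 0.0], [0.0, 0.0, -1.0]]
```

View pics/crop0.png

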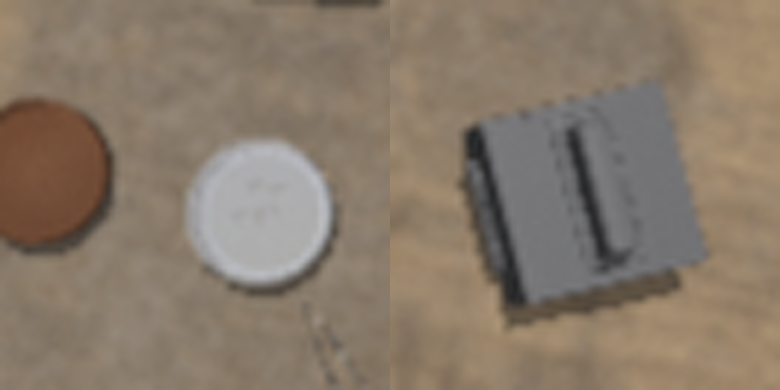

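The crop confirms the white dish (centre-left) and the grey cover (right), bar along about +11.5°. Cell x is at about -9.7°. Moving over the dish now.

Emit:
carry_out --series "0.0163 -0.0407 -0.005 -8; 0.0163 -0.0407 -0.005 -8; 0.0163 -0.0407 -0.005 -8; 0.0163 -0.0407 -0.005 -8; 0.0163 -0.0407 -0.005 -8; 0.0163 -0.0407 -0.005 -8; 0.0264 -0.0322 -0.02 -5.7; 0.0264 -0.0322 -0.02 -5.7; 0.0264 -0.0322 -0.02 -5.7; 0.0264 -0.0322 -0.02 -5.7; 0.0264 -0.0322 -0.02 -5.7; 0.0264 -0.0322 -0.02 -5.7; 0 0 0 0" --jaw 0.6 --grip_force 30

```text
time: 2.17
tool_pos: [0.459, 0.2042, 0.0939]
tcp_rot: [-2.404, -2.021, 0.004]
wrist_force: [-0.1, 0.4, -0.3]
width: 0.8
grip_force: 0.0
```

Emit:
carry_out --series "0 0.0025 -0.022 0; 0 0 -0.022 0; 0 0 -0.022 0; 0 0 -0.007 0; 0 0 0 0"

```text
time: 2.8
tool_pos: [0.4585, 0.2095, 0.0225]
tcp_rot: [-2.4, -2.027, 0.0]
wrist_force: [-0.2, 0.4, -0.0]
width: 0.802
grip_force: 0.0
```

Run:
```python
from h import *
p,d,c=cap("side");P=cloud(d,c)
cv2.imwrite("pics/s1.png",cv2.resize(p[130:230,244:344],(600,600),interpolation=cv2.INTER_CUBIC))
print(bot.read_state()["tool_pos"])
```

```text
[0.45907235 0.20961704 0.02301447]
```

View pics/s1.png

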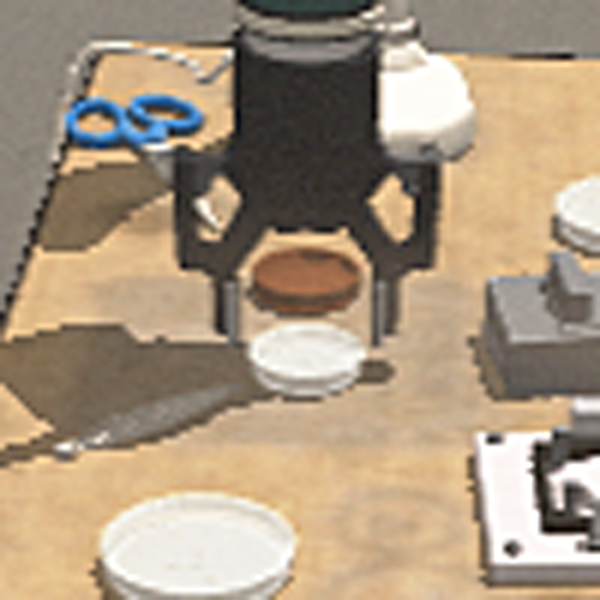

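The fingers straddle the white dish (crop ~(305,350)); the tips at row ~342 are still ~15 mm above the table. Descending further.

Emit:
carry_out --series "0 -0.0025 -0.006 0; 0 0 -0.003 0; 0 0 0 0"

```text
time: 3.22
tool_pos: [0.4586, 0.2063, 0.0132]
tcp_rot: [-2.401, -2.026, 0.001]
wrist_force: [0.1, -0.4, -0.1]
width: 0.801
grip_force: 0.0
```

Emit:
carry_out --series "0 0 -0.003 0; 0 0 0 0"

```text
time: 3.48
tool_pos: [0.4586, 0.2064, 0.0101]
tcp_rot: [-2.401, -2.026, 0.001]
wrist_force: [-0.9, -0.3, -0.1]
width: 0.8
grip_force: 0.0
```

Emit:
carry_out --series "0 0 0 0; 0 0 0 0; 0 0 0 0; 0 0 0 0; 0 0 0 0; 0 0 0 0" --jaw -0.2

```text
time: 4.22
tool_pos: [0.4592, 0.2066, 0.0106]
tcp_rot: [2.4, 2.026, 0.001]
wrist_force: [-0.4, 0.1, 5.0]
width: 0.639
grip_force: 31.9
```

Emit:
carry_out --series "0 0 0.015 0; 0 0 0.035 0; 0 0 0.04 0; 0.0195 -0.0292 0 0; 0.0195 -0.0292 0 0; 0.0195 -0.0292 0 0; 0.0195 -0.0292 0 0; 0.0195 -0.0292 0 0; 0.0195 -0.0292 0 0; 0 0 -0.03 0; 0 0 0 0; 0 0 0 0"

```text
time: 5.72
tool_pos: [0.5754, 0.0316, 0.0707]
tcp_rot: [-2.4, -2.027, 0.001]
wrist_force: [0.1, -0.2, -0.7]
width: 0.63
grip_force: 31.9
```

Run:
```python
from h import *
s=bot.read_state();print(s["tool_pos"],s["width"],s["grip_force"],s["wrist_force"])
p,d,c=cap("top");P=cloud(d,c)
a=cv2.resize(p[115:215,257:357],(390,390),interpolation=cv2.INTER_CUBIC)
p2,d2,c2=cap("side");np.savez("m1.npz",p=p,d=d,p2=p2,d2=d2)
b=cv2.resize(p2[150:250,290:390],(390,390),interpolation=cv2.INTER_CUBIC)
cv2.imwrite("pics/m1.png",np.hstack([a,b]))
```

```text
[0.57543347 0.03156543 0.07072353] 0.6304186375802755 31.884599863551557 [ 0.11501698 -0.162671   -0.65021578]
```

View pics/m1.png

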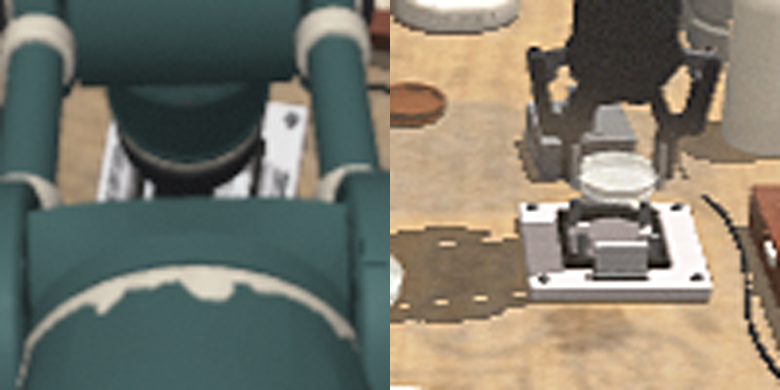

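The dish is held level (right picture ~(617,178)) above the cell. I'll check its centre from the side depth against the cell measured with the same camera.

Run:
```python
from h import *
z=np.load("m1.npz");z0=np.load("side0.npz");c=eyes.get_calibration("side")
P=cloud(z["d2"],c);P0=cloud(z0["d"],c);g=z["p2"].astype(int);w=(g.min(-1)>120)
def rect(n,q):
    r=cv2.minAreaRect((q[:,:2]*1000).astype(np.float32));print(n,len(q),np.round(r[0],1),np.round(r[1],1),round(r[2],1),"z",np.round(np.percentile(q[:,2],[5,50,95]),4))
m=(np.hypot(P[...,0]-.576,P[...,1]-.032)<.04)&(P[...,2]>.05)&(P[...,2]<.085)&w
q=P[m];rect("dish held",q);t=q[q[:,2]>.069];rect("top",t)
A=np.c_[t[:,:2]-t[:,:2].mean(0),np.ones(len(t))];print("tilt",np.linalg.lstsq(A,t[:,2],rcond=None)[0])
m=(np.hypot(P0[...,0]-.576,P0[...,1]-.032)<.095)&(P0[...,2]>.009);rect("cell side0",P0[m])
w0=z0["p"].min(-1)>120
m=(np.hypot(P0[...,0]-.459,P0[...,1]-.207)<.045)&(P0[...,2]>.010)&w0;rect("dish side0 top",P0[m])
```

```text
dish held 228 [578.4  25.9] [61.6 58. ] 36.7 z [0.0624 0.0727 0.0752]
top 181 [576.3  25.9] [59.1 59.8] 9.1 z [0.0705 0.0732 0.0753]
tilt [-0.00692438  0.01256579  0.07303432]
cell side0 1104 [577.7  25.7] [132.1 130.7] 80.5 z [0.0105 0.0155 0.0362]
dish side0 top 141 [460.9 200.2] [58.9 58.6] 58.2 z [0.0103 0.0127 0.0156]
```

Emit:
carry_out --series "0.0005 0 -0.01 0; 0 0 -0.01 0; 0 0 -0.008 0; 0 0 -0.005 0; 0 0 0 0"

```text
time: 6.45
tool_pos: [0.5757, 0.0313, 0.0365]
tcp_rot: [-2.4, -2.026, 0.002]
wrist_force: [-0.7, -0.1, -0.2]
width: 0.631
grip_force: 31.9
```

Emit:
carry_out --series "0 0 -0.002 0; 0 0 -0.001 0; 0 0 0 0"

```text
time: 6.82
tool_pos: [0.5765, 0.0313, 0.0346]
tcp_rot: [2.4, 2.026, 0.001]
wrist_force: [-0.7, -0.4, 0.5]
width: 0.633
grip_force: 32.0
```

Emit:
carry_out --series "0 0 -0.001 0; 0 0 0 0"

```text
time: 7.08
tool_pos: [0.5766, 0.0313, 0.0346]
tcp_rot: [2.4, 2.026, 0.0]
wrist_force: [-3.7, 0.8, 7.0]
width: 0.633
grip_force: 32.5
```

Emit:
carry_out --series "0 0 0 0; 0 0 0 0; 0 0 0 0; 0 0 0 0; 0 0 0.015 0; 0 0 0.04 0; 0 0 0.055 0; -0.02 -0.05 0 -9.8; -0.02 -0.055 0 -9.8; -0.02 -0.055 0 -9.8; -0.02 -0.055 0 -9.8; -0.013 -0.053 0 -9.8; -0.010 0 0 -9.8; 0 0 0 -10; 0 0 0 0" --jaw 0.6

```text
time: 8.95
tool_pos: [0.4734, -0.2372, 0.1443]
tcp_rot: [3.125, 0.318, 0.002]
wrist_force: [-0.2, 0.1, 0.6]
width: 0.801
grip_force: 0.0
```

Run:
```python
from h import *
s=bot.read_state();print(s["time"],s["tool_pos"],rot(s["tcp_rot"])[:,1].round(3),s["width"])
p,d,c=cap("top");P=cloud(d,c)
a=cv2.resize(p[125:205,267:347],(390,390),interpolation=cv2.INTER_CUBIC)
p2,d2,c2=cap("side");np.savez("m2.npz",p=p,d=d,p2=p2,d2=d2)
b=cv2.resize(p2[180:245,315:380],(390,390),interpolation=cv2.INTER_CUBIC)
cv2.imwrite("pics/m2.png",np.hstack([a,b]))
def rect(n,q):
    r=cv2.minAreaRect((q[:,:2]*1000).astype(np.float32));print(n,len(q),np.round(r[0],1),np.round(r[1],1),round(r[2],1),"z",np.round(np.percentile(q[:,2],[5,50,95]),4))
w=p.min(-1)>110
m=(np.hypot(P[...,0]-.576,P[...,1]-.032)<.036)&(P[...,2]>.034)&(P[...,2]<.05)&w;t=P[m];rect("dish",t)
A=np.c_[t[:,:2]-t[:,:2].mean(0),np.ones(len(t))];print("tilt",np.linalg.lstsq(A,t[:,2],rcond=None)[0])
```

```text
8.95 [ 0.47339972 -0.23716642  0.14432223] [ 0.201 -0.98   0.001] 0.800631207545042
dish 469 [576.1  32.5] [58.4 57.4] 83.3 z [0.0346 0.0368 0.0392]
tilt [ 0.00071384 -0.00093422  0.0368415 ]
```

View pics/m2.png

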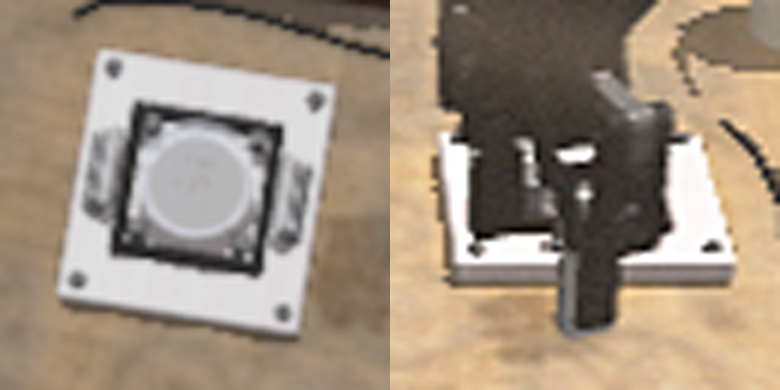

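Dish sits centred (left crop (197,188), seal centre the same) and level. Now the cover's bar.

Emit:
carry_out --series "0 0 -0.03 0; 0 0 -0.03 0; 0 0 -0.02 0; 0 0 -0.012 0; 0 0 0 0" --jaw 0.0

```text
time: 9.68
tool_pos: [0.4729, -0.2362, 0.0506]
tcp_rot: [-3.124, -0.318, 0.002]
wrist_force: [0.3, -0.4, -0.0]
width: 0.501
grip_force: 0.0
```

Emit:
carry_out --series "0 0 0 0; 0 0 0 0; 0 0 0 0; 0 0 0 0; 0 0 0 0; 0 0 0 0" --jaw -1 --grip_force 90

```text
time: 10.42
tool_pos: [0.4744, -0.2373, 0.0528]
tcp_rot: [3.124, 0.316, 0.004]
wrist_force: [-0.1, -0.3, 5.8]
width: 0.137
grip_force: 89.8
```

Emit:
carry_out --series "0 0 0.02 0; 0 0 0.04 0; 0 0 0.04 0; 0.0146 0.0383 0 -3.03; 0.0146 0.0383 0 -3.03; 0.0146 0.0383 0 -3.03; 0.0146 0.0383 0 -3.03; 0.0146 0.0383 0 -3.03; 0.0146 0.0383 0 -3.03; 0.0146 0.0383 0 -3.03; 0 0 -0.03 0; 0 0 -0.018 0; 0 0 0 0; 0 0 0 0"

```text
time: 12.18
tool_pos: [0.5757, 0.0308, 0.1037]
tcp_rot: [-3.13, 0.266, -0.001]
wrist_force: [0.6, 0.2, -1.3]
width: 0.139
grip_force: 88.9
```

Run:
```python
from h import *
s=bot.read_state();print(s["time"],s["tool_pos"],rot(s["tcp_rot"]).round(3).tolist(),s["width"],s["wrist_force"],s["torque"])
p2,d2,c2=cap("side");p,d,c=cap("top");np.savez("m3.npz",p=p,d=d,p2=p2,d2=d2)
b=cv2.resize(p2[150:245,300:395],(570,570),interpolation=cv2.INTER_CUBIC)
cv2.imwrite("pics/m3.png",b)
P=cloud(d2,c2)
def rect(n,q):
    r=cv2.minAreaRect((q[:,:2]*1000).astype(np.float32));print(n,len(q),np.round(r[0],1),np.round(r[1],1),round(r[2],1),"z",np.round(np.percentile(q[:,2],[5,50,95]),4))
near=np.hypot(P[...,0]-.578,P[...,1]-.026)
z=s["tool_pos"][2]-.0528;print("rim",z)
t=P[(near<.06)&(abs(P[...,2]-z-.034)<.006)];rect("cover top side",t)
A=np.c_[t[:,:2]-t[:,:2].mean(0),np.ones(len(t))];print("tilt",np.linalg.lstsq(A,t[:,2],rcond=None)[0])
f=P[(near<.06)&(P[...,2]>z+.002)&(P[...,2]<z+.030)];rect("cover walls",f)
rect("plate",P[(near<.1)&(P[...,2]>.008)&(P[...,2]<.018)])
```

```text
12.175 [0.57566061 0.03081891 0.10368759] [[0.986, -0.169, 0.0], [-0.169, -0.986, -0.0], [0.0, -0.0, -1.0]] 0.13877499933185458 [ 0.60930024  0.19170524 -1.3401415 ] [0.02931271 0.03020899 0.03729538]
rim 0.05088758984388453
cover top side 272 [574.5  27.6] [79.4 76.1] 79.0 z [0.0802 0.0843 0.0887]
tilt [0.00539401 0.02686244 0.08423943]
cover walls 279 [557.3   7.2] [51.  99.3] 42.3 z [0.0546 0.0675 0.0794]
plate 584 [591.2  21.5] [129.1 158.9] 79.6 z [0.0096 0.0129 0.0162]
```

View pics/m3.png

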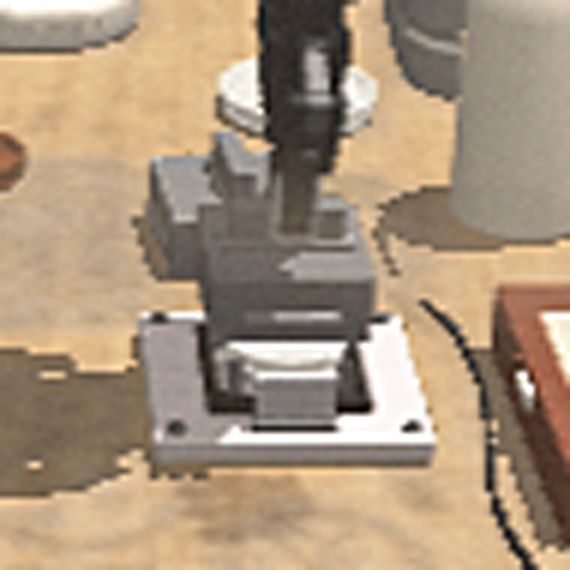

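The cover hangs square over the cell: front bead at crop (293,318), latch below it at (296,395). I'll do one relative check in the cell's axes using depth from the same side camera.

Run:
```python
from h import *
c=eyes.get_calibration("side");z=np.load("m3.npz");a=np.deg2rad(-9.7)
R=np.array([[np.cos(a),-np.sin(a),0],[np.sin(a),np.cos(a),0],[0,0,1]])
P=(cloud(z["d2"],c)-[.576,.032,0])@R   # cell axes
P0=(cloud(np.load("side0.npz")["d"],c)-[.576,.032,0])@R
x,y,h=np.moveaxis(P,-1,0);x0,y0,h0=np.moveaxis(P0,-1,0)
pr=lambda n,v:print(n,v.size,np.round(1000*np.nanpercentile(v,[1,5,50,95,99]),1))
m=(abs(x)<.05)&(h>.068)&(h<.078)&(y<-.02)&(y>-.06);pr("cover front wall y (-38)",y[m]);pr(" its x (+-38)",x[m])
m=(abs(x)<.05)&(h>.080)&(h<.088)&(abs(y)<.055);pr("cover top y",y[m]);pr("  x",x[m])
m=(abs(x0)<.055)&(h0>.002)&(h0<.010)&(y0<-.05)&(y0>-.08);pr("plate front y (-62)",y0[m])
m=(abs(x0)<.09)&(abs(y0+.006)<.08)&(h0>.011)&(h0<.017);pr("plate top x (+-65)",x0[m]);pr(" y (+-62)",y0[m])
m=(abs(x0)<.03)&(h0>.025)&(h0<.04)&(y0<-.045);pr("front latch x(+-18)",x0[m])
m=(abs(x)<.08)&(h>.011)&(h<.017)&(y<-.05)&(y>-.08);pr("plate top front x now",x[m])
```

```text
cover front wall y (-38) 94 [-45.6 -43.5 -39.4 -35.4 -34.3]
 its x (+-38) 94 [-37.8 -34.7  -3.3  33.8  36.7]
cover top y 242 [-42.6 -41.1 -20.7  21.7  32.6]
  x 242 [-37.9 -35.6  -5.   35.   36.5]
plate front y (-62) 102 [-72.2 -68.9 -65.7 -60.4 -55.5]
plate top x (+-65) 542 [-61.4 -58.6 -13.4  61.2  65.6]
 y (+-62) 542 [-68.8 -65.5 -22.7  47.6  54.5]
front latch x(+-18) 181 [-29.8 -28.4 -14.8  15.8  18.5]
plate top front x now 149 [-61.9 -58.9   2.1  58.1  63.2]
```

Emit:
carry_out --series "0.0006 0 -0.006 0; 0 0 -0.005 0; 0 0 -0.004 0; 0 0 -0.004 0; 0 0 0 0; 0 0 0 0"

```text
time: 13.02
tool_pos: [0.576, 0.0311, 0.0841]
tcp_rot: [3.13, -0.265, -0.0]
wrist_force: [0.5, -3.0, -2.1]
width: 0.134
grip_force: 88.8
```

Emit:
carry_out --series "-0.0003 -0.0015 0 0; 0 0 0 0; 0 0 0 0"

```text
time: 13.4
tool_pos: [0.5759, 0.0301, 0.0845]
tcp_rot: [-3.13, 0.265, -0.001]
wrist_force: [0.4, 0.6, -0.4]
width: 0.136
grip_force: 89.0
```

Lateral force is gone. Now press down.

Emit:
carry_out --series "0 0 -0.002 0; 0 0 -0.002 0; 0 0 -0.001 0; 0 0 0 0"

```text
time: 13.9
tool_pos: [0.5767, 0.0289, 0.0807]
tcp_rot: [3.129, -0.264, 0.003]
wrist_force: [-1.8, -3.4, 7.0]
width: 0.142
grip_force: 90.0
```

Emit:
carry_out --series "0 0 -0.0015 0; 0 0 -0.0015 0; 0 0 0 0"

```text
time: 14.28
tool_pos: [0.5778, 0.0288, 0.0788]
tcp_rot: [3.129, -0.264, 0.007]
wrist_force: [-0.8, -3.2, 10.1]
width: 0.135
grip_force: 90.5
```

Emit:
carry_out --series "0 0 -0.0015 0; 0 0 -0.0015 0; 0 0 0 0"

```text
time: 14.65
tool_pos: [0.5758, 0.0292, 0.0728]
tcp_rot: [3.129, -0.265, 0.001]
wrist_force: [2.5, -4.9, -6.0]
width: 0.13
grip_force: 88.4
```

It snapped past the latches (force 10 → drop). Pressing home.

Emit:
carry_out --series "0 -0.001 -0.0015 0; 0 0 -0.0015 0; 0 0 -0.0015 0; 0 0 0 0"

```text
time: 15.15
tool_pos: [0.5757, 0.029, 0.0692]
tcp_rot: [-3.13, 0.265, 0.0]
wrist_force: [-1.8, -1.6, 5.1]
width: 0.137
grip_force: 89.7
```

Emit:
carry_out --series "0 0 -0.0015 0; 0 0 -0.0015 0; 0 0 0 0"

```text
time: 15.52
tool_pos: [0.5758, 0.0291, 0.0668]
tcp_rot: [-3.13, 0.265, 0.0]
wrist_force: [-3.3, -1.6, 8.9]
width: 0.134
grip_force: 90.2
```

Emit:
carry_out --series "0 0 -0.0015 0; 0 0 0 0; 0 0 0 0"

```text
time: 15.9
tool_pos: [0.5758, 0.0291, 0.0668]
tcp_rot: [-3.13, 0.265, 0.001]
wrist_force: [-7.6, -2.1, 18.0]
width: 0.137
grip_force: 91.6
```

Hard contact: z stopped at 0.0668 (as predicted for the rim on the plate) while the force doubled to 18 N. A bit more push, then verify.

Emit:
carry_out --series "0 0 -0.001 0; 0 0 0 0; 0 0 0 0; 0 0 0 0"

```text
time: 16.4
tool_pos: [0.5758, 0.0291, 0.0667]
tcp_rot: [-3.13, 0.264, 0.001]
wrist_force: [-9.9, -2.7, 23.3]
width: 0.134
grip_force: 92.4
```

Run:
```python
from h import *
p2,d2,c2=cap("side");p,d,c=cap("top")
a=cv2.resize(p[125:205,267:347],(390,390),interpolation=cv2.INTER_CUBIC)
b=cv2.resize(p2[165:245,310:390],(390,390),interpolation=cv2.INTER_CUBIC)
cv2.imwrite("pics/m4.png",np.hstack([a,b]))
s=bot.read_state();print(s["tool_pos"],s["wrist_force"],s["torque"],rot(s["tcp_rot"])[:,2])
for n,D,C in(("side",d2,c2),("top",d,c)):
    P=cloud(D,C);t=P[(np.hypot(P[...,0]-.576,P[...,1]-.03)<.045)&(abs(P[...,2]-.048)<.004)]
    if len(t)>20:
        A=np.c_[t[:,:2]-t[:,:2].mean(0),np.ones(len(t))];print(n,len(t),np.linalg.lstsq(A,t[:,2],rcond=None)[0].round(4))
```

```text
[0.57574407 0.02908645 0.06672159] [-9.89428968 -1.26973413 24.25669748] [-0.44322424  1.6115317  -0.11191686] [-4.90610741e-04  1.29709689e-04 -9.99999871e-01]
side 214 [0.0045 0.0062 0.0475]
top 62 [-0.138   0.006   0.0477]
```

View pics/m4.png

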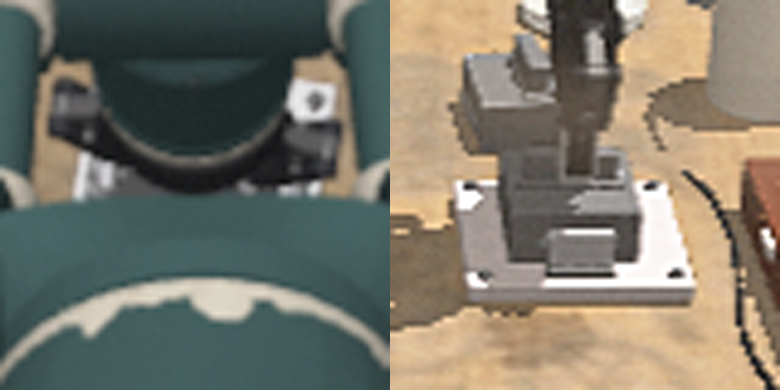

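The right picture shows the cover flat on the plate, with the front latch (580,248) over its bead. Its top is at 0.0475 m (0.048 expected) and level to about 0.5°. Handing in.

```bash
python3 -c "
from workcell import bot
print(bot.finish_job())"
```

```text
the job is handed in; nothing more can be done
None
```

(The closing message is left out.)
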